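Park the optics after an experiment

ROBOT

A 7-joint arm with a two-finger parallel gripper is mounted at the origin on the work surface. World frame = base frame: x ahead of the robot, y to its left, z up, the work surface at z = 0. Lengths are in m, angles in rad, forces in N, time in s.
With the tool pointing down it reaches from about 0.4 to 0.85 m from the base axis. Payload 10.4 kg.
Tool frame: the origin (TCP) lies between the finger pads; the fingertips stand ahead of it and the grasp point (between the pads) lies 3 mm ahead of it (r.tips_ahead is the z of the fingertips in the tool frame, in m); z points along the fingers, y is the line along which they close (so a half turn about z gives the same grasp; the last joint's range is limited). The gripper opens to 87 mm and grips with 3 to 60 N. Pads are 19 mm wide; open, the fingers measure 117 mm over their backs; the gripper's body (75 mm by 190 mm) begins 51 mm behind the grasp point.
Start: joints at [1.093, 0.332, -0.065, 1.46, 0.022, 1.35, -0.088], TCP at [0.275, -0.561, 0.245] pointing down, gripper open.
Joint ranges: [-2.6, 2.6], [-0.5, 2.12], [-1.47, 1.34], [0.16, 2.42], [-1.27, 4.41], [0.06, 2.06], [-2.6, 2.6]. Speed limits (rad/s): [2.22, 2.22, 2.79, 2.79, 3.14, 3.14, 3.14].

INTERFACE

Orientations are given as a unit quaternion [x, y, z, w].
In Python, from bench import telemetry, camera, get_calibration, r gives the robot as it stands.
- The arm moves only by the tool drive_tool, never from a script. Its argument "series" is one flat list of numbers, 7 for each row, row after row: the turn, a rotation vector about the tool's x, y, z in units of 5 degrees (1.0 is 5 degrees), then the shift along the tool's x, y, z in units of 40 mm (1.0 is 40 mm), then the opening, from -1 (shut) to 1 (fully open). A call has 1 to 10 rows; each row is the pose to reach, as a shift and turn from the pose commanded when the call began, along the tool's axes at that moment; what a row does not reach only later rows make up. A row lasts 1/12 s, in which the tool goes at most 41.7 mm and 7.16 degrees, less where a joint would pass 70% of its speed; a pose out of reach is approached as far as the arm can. A call with a gripper value outside its range is refused whole. The fingers move at their own pace and stop on an object; "grip_force" is the grip in N (left out, the last holds). Time passes only in rows, so rows that repeat a pose let the fingers close. It gives the time, the measured TCP pose, the force, the opening and the grip force at its end, in the units of the state.
- telemetry.read_state(): the state, without advancing time (a new reading comes with each control period).
- camera(name): name is "scene" or "top"; returns the picture (384x512x3 uint8, red, green, blue); there is no depth.
- get_calibration(name): a dict with "fovy" (degrees; the focal length in pixels is half the picture's height over the tangent of half this angle, whatever the lens; pixels are square), "cx", "cy" (the principal point, pixels), "xyz" and "rotation" of the camera in the world. Camera axes: x right, y up, looking along -z (the intrinsics and any distortion apply to the point x, -y, -z); pixel columns grow to the right and rows downward; lengths in m; the calibration is good to about 2 mm. A picture is of the moment at which its call begins. get_calibration takes no time and is no camera call.
- r.close_job(): hands the job in; it is judged then, once.
The state is a dict: "time": time; "joint_positions": joint angles; "joint_vel": joint speeds; "joint_torque": joint torques, N m; "ee_pos": TCP position; "eef_rot": TCP orientation; "ft_force": force on the tool from outside, world axes, zero at the start; "torque": the same for the moment, N m; "width": finger opening in m; "grip_force": force on a finger pad.
Only numpy, scipy, OpenCV 4.12 (cv2) and the standard library are available. Lean on these libraries where they do the work, as an engineer would, in place of code of your own. Each camera call takes 0.05 s, during which the arm holds its last target. There are 200 camera calls.

TASK

The experiment is over: put each of the four components away in the parking tray of its own colour and shape, upright and flat on the tray's floor inside the rim, with the laser module and the prism housing turned to lie parallel to their trays' sides (either way round will do). Put the red laser module away first, before any glass is moved; then the blue lens tube, the orange lens tube and the green prism housing in any order. They are delicate, so set them down rather than drop them, and leave the aligned mirror mount standing where it is.

Things in the scene. Friction and masses are not known exactly. Their poses are not given: they have to be found in the camera images.
- laser_center (a point): centre (half-way up) of the laser module: a loose red block with cooling ribs on top and black end plates, 90 mm long (x) by 34 mm wide (y) by 52 mm high (z), lying on the bench, with a small brass aperture in the end facing +x; about 280 g
- lens_blue_center (a point): centre (on the axis, half-way up) of the blue lens tube: a loose black cylinder, 40 mm in diameter and 56 mm high, standing upright on the bench, its top 18 mm and end face blue around a pale glass lens; about 120 g; z up along its axis, yaw has no meaning
- lens_orange_center (a point): centre (on the axis, half-way up) of the orange lens tube: a loose black cylinder, 40 mm in diameter and 56 mm high, standing upright on the bench, its top 18 mm and end face orange around a pale glass lens; about 120 g; z up along its axis, yaw has no meaning
- prism_center (a point): centre (half-way up) of the prism housing: a loose green square case, 42 mm (x) by 42 mm (y) by 54 mm high (z), standing on the bench, with a square glass window in its top and a round one in each side; about 180 g
- tray_red: the long red parking tray for the laser module, fixed to the bench: origin at the centre of its underside (bench level), long axis x, z up; outside 118 mm (x) by 62 mm (y), recess 108 by 52 mm, floor 3 mm above the bench, rim 8 mm above the bench
- tray_blue: the blue round parking tray, fixed to the bench: origin at the centre of its underside (bench level), z up; outer diameter 68 mm, recess 58 mm in diameter, floor 3 mm above the bench, rim 8 mm above the bench and 5 mm wide
- tray_orange: the orange round parking tray, fixed to the bench: origin at the centre of its underside (bench level), z up; outer diameter 68 mm, recess 58 mm in diameter, floor 3 mm above the bench, rim 8 mm above the bench and 5 mm wide
- tray_green: the square green parking tray for the prism housing, fixed to the bench: origin at the centre of its underside (bench level), x and y along its sides, z up; outside 66 by 66 mm, recess 56 by 56 mm, floor 3 mm above the bench, rim 8 mm above the bench
- mirror: the aligned mirror mount, a loose bystander that must stay put: origin at the centre of its underside; dark 50 by 50 mm base 10 mm thick, a thin post and a black 34 mm square mount with a round mirror, 75 mm high in all. A tape ring (15 mm high) and a small steel clamp (8 mm high) also lie about; they are of no account
There are look-alikes about, which are no part of the job. Of the things that look like the part that bears prism_center, the middle-sized one is meant.

How it is judged:
On the way:
1. the laser module lies released in the red tray while the other three have not been moved (30 mm at most) (horizontal distance between laser_center and tray_red below 0.012 m and z of laser_center in the frame of tray_red between 0.026 and 0.032 m and angle between laser_center's own z axis and vertical below 0.1 rad and contact force between the fingers and laser below 0.05 N and linear speed of laser below 0.02 m/s and angle between the x axis of laser_center and the x axis of tray_red, either way round below 0.25 rad and distance of each of lens_blue_center, lens_orange_center, prism_center from where it was at the start of the episode below 0.03 m), for 0.2 s.
At the end, for the whole second after the job is handed in: Each part is released and at rest in its own tray: within 12 mm of its centre, on its floor to 3 mm, upright to 0.1 rad, laser and prism parallel to its sides to 0.25 rad (either way round; prism also by quarter turns); the mirror mount is within 15 mm of its start (horizontal distance between lens_blue_center and tray_blue below 0.012 m and z of lens_blue_center in the frame of tray_blue between 0.028 and 0.034 m and angle between each of lens_blue_center, lens_orange_center, laser_center, prism_center's own z axis and vertical below 0.1 rad and contact force between the fingers and lens_blue below 0.05 N and linear speed of each of lens_blue, lens_orange, laser, prism below 0.02 m/s and horizontal distance between lens_orange_center and tray_orange below 0.012 m and z of lens_orange_center in the frame of tray_orange between 0.028 and 0.034 m and contact force between the fingers and lens_orange below 0.05 N and horizontal distance between laser_center and tray_red below 0.012 m and z of laser_center in the frame of tray_red between 0.026 and 0.032 m and contact force between the fingers and laser below 0.05 N and angle between the x axis of laser_center and the x axis of tray_red, either way round below 0.25 rad and horizontal distance between prism_center and tray_green below 0.012 m and z of prism_center in the frame of tray_green between 0.027 and 0.033 m and contact force between the fingers and prism below 0.05 N and (angle between the x axis of prism_center and the x axis of tray_green, either way round below 0.25 rad or angle between the x axis of prism_center and the y axis of tray_green, either way round below 0.25 rad) and distance of mirror from where it was at the start of the episode below 0.015 m); the robot touches nothing.
It fails at once if the aligned mirror mount is shifted by more than 15 mm or tipped (distance of mirror from where it was at the start of the episode above 0.015 m or angle between mirror's own z axis and vertical above 0.2 rad).
It fails at once if a component is dropped (falls free at more than 0.8 m/s, about 30 mm of fall) ((contact force between the fingers and lens_blue below 0.05 N and linear speed of lens_blue above 0.8 m/s) or (contact force between the fingers and lens_orange below 0.05 N and linear speed of lens_orange above 0.8 m/s) or (contact force between the fingers and laser below 0.05 N and linear speed of laser above 0.8 m/s) or (contact force between the fingers and prism below 0.05 N and linear speed of prism above 0.8 m/s)).
It also fails if it takes over 99 s, if anything falls off the work surface, if the arm or the gripper's body presses on something with over 40 N, if the wrist force passes 120 N, or if a joint passes its speed limit or range.

## Working session

There is one attempt and no reset: what is moved stays moved. The work goes in short steps, Python scripts to look and compute and a tool call to move; the robot and the scene stay as the last step left them, time stands still between calls to the robot, and variables do not carry over. Pictures are saved under pics/ and viewed, at most 14 in all, crops included, and the job is handed in when it is done.

Besides the shell and the picture viewer there is one more tool, called after ">>>" by a JSON object that holds its "api" and its "payload", one argument or row to a line. drive_tool: Moves the arm, as the interface text tells. Its arguments: {"type":"object","properties":{"series":{"type":"array"},"grip_force":{"type":"number"}},"required":["series"]}

```bash
mkdir -p pics; ls
python3 - <<'E'
from bench import telemetry, camera, get_calibration, r
import cv2
for n in("scene","top"):
    cv2.imwrite(f"pics/{n}0.png",cv2.cvtColor(camera(n),cv2.COLOR_RGB2BGR)); print(n,get_calibration(n))
print(telemetry.read_state(), r.tips_ahead)
E
```

```text
pics
scene {'fovy': 47.96974846196345, 'cx': 263.6590251227427, 'cy': 188.3359429191554, 'xyz': array([1.46111127, 0.31009077, 0.83043656]), 'rotation': array([0.25456312, 0.34529098, 0.72211144, 0.54270326])}
top {'fovy': 48.14886652970503, 'cx': 250.54428783954975, 'cy': 190.14911035964113, 'xyz': array([0.36426229, 0.03524339, 1.36085924]), 'rotation': array([-0.04285746,  0.03857402,  0.71045817, -0.70137327])}
{'time': 0.1, 'joint_positions': array([ 1.09340197,  0.33283259, -0.06466445,  1.46084513,  0.02160173,
        1.34990318, -0.08851702]), 'joint_vel': array([ 8.76719636e-05, -4.42586310e-04,  7.15359975e-04, -1.90104555e-03,
        1.08526807e-03,  1.75616355e-03, -5.00293022e-04]), 'joint_torque': array([ 1.26463819e-03, -6.24541926e+01,  2.43590889e-02, -3.90720212e+01,
       -6.14323304e-02,  3.65529978e-02,  3.54165627e-05]), 'ee_pos': array([ 0.2743888 , -0.56119729,  0.24382429]), 'eef_rot': array([ 9.74259804e-01,  2.25427184e-01, -1.80085675e-04, -6.20957786e-04]), 'ft_force': array([ 0.70193537, -0.42558687,  0.03452479]), 'torque': array([ 0.00137347,  0.00524509, -0.01997069]), 'grip_force': 0.0, 'width': 0.0868190028957254} 0.022
```

View pics/scene0.png

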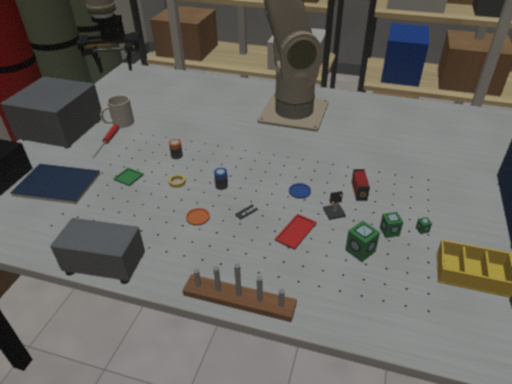

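View pics/top0.png

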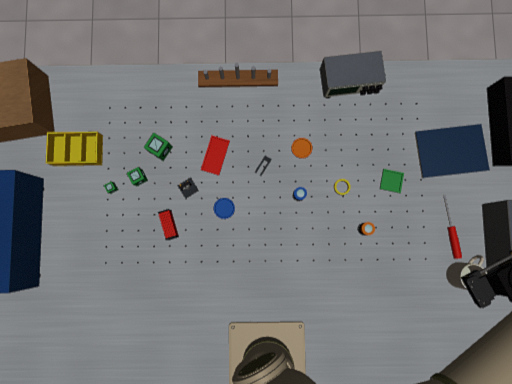

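```bash
cat > h.py <<'E'
import numpy as np, cv2
from scipy.spatial.transform import Rotation as R
from bench import telemetry, camera, get_calibration, r
def ray(n,uv,z):
    c=get_calibration(n); f=192/np.tan(np.radians(c['fovy']/2))
    uv=np.atleast_2d(uv).astype(float)
    d=np.c_[(uv[:,0]-c['cx'])/f,-(uv[:,1]-c['cy'])/f,-np.ones(len(uv))]
    d=R.from_quat(c['rotation']).apply(d)
    return (c['xyz']+d*((z-c['xyz'][2])/d[:,2])[:,None])[:,:2]
HUE={'red':((0,5),(174,180)),'orange':((6,17),),'green':((45,85),),'blue':((100,125),)}
def blobs(img,col,amin=40):
    hsv=cv2.cvtColor(img,cv2.COLOR_RGB2HSV); m=np.zeros(img.shape[:2],np.uint8)
    for a,b in HUE[col]: m|=cv2.inRange(hsv,(a,110,50),(b,255,255))
    m=cv2.morphologyEx(m,cv2.MORPH_CLOSE,np.ones((3,3),np.uint8))
    out=[]
    for c in cv2.findContours(m,cv2.RETR_EXTERNAL,cv2.CHAIN_APPROX_NONE)[0]:
        if cv2.contourArea(c)<amin: continue
        h=cv2.convexHull(c); M=cv2.moments(h)
        out.append((np.array([M['m10']/M['m00'],M['m01']/M['m00']]),h[:,0],M['m00']))
    return out
def rect(n,hull,z):  # centre, long side, short side, yaw of the long side (deg)
    (c,(a,b),t)=cv2.minAreaRect((ray(n,hull,z)*1000).astype(np.float32))
    if a<b: a,b,t=b,a,t+90
    return np.round(c,1),round(a,1),round(b,1),round((t+90)%180-90,1)
def go(xyz,yaw=None):  # yaw (deg) of the closing line; numbers for drive_tool
    s=telemetry.read_state(); q=R.from_quat(s['eef_rot']); m=q.as_matrix()
    t=q
    if yaw is not None:
        cur=np.degrees(np.arctan2(m[1,1],m[0,1])); d=(yaw-cur+90)%180-90
        y=np.radians(cur+d); Y=np.array([np.cos(y),np.sin(y),0]); Z=np.array([0,0,-1.])
        t=R.from_matrix(np.c_[np.cross(Y,Z),Y,Z])
    rv=np.degrees((q.inv()*t).as_rotvec())/5; sh=m.T@(np.array(xyz)-s['ee_pos'])/.04
    print('turn',rv.round(2),'shift',sh.round(2),'rows~',max(abs(rv).max()*5/7.16,np.linalg.norm(sh)*40/41.7).round(1),'j7',s['joint_positions'][6].round(2))
E
python3 - <<'E'
from h import *
for n in('top','scene'):
    img=cv2.cvtColor(cv2.imread(f'pics/{n}0.png'),cv2.COLOR_BGR2RGB)
    for col in HUE:
        for c,h,a in blobs(img,col):
            if a>3000 or (n=='scene' and c[1]<130): continue
            print(n,col,c.round(1),int(a),'z.008',*rect(n,h,.008),'| z.027',(ray(n,c,.027)[0]*1000).round(1),'z.047',(ray(n,c,.047)[0]*1000).round(1))
img=cv2.imread('pics/top0.png')
a=cv2.resize(img[130:245,95:195],None,fx=5,fy=5,interpolation=cv2.INTER_CUBIC); cv2.imwrite('pics/crop1.png',a)
E
```

```text
top red [454.5 242.2] 254 z.008 [ 349.8 -590.6] 99.8 26.0 8.4 | z.027 [ 349.6 -582. ] z.047 [ 349.8 -572.7]
top red [167.6 223.7] 333 z.008 [418.6 304.9] 84.0 40.8 16.4 | z.027 [417.3 300.8] z.047 [416.6 296.8]
top red [214.7 154.7] 691 z.008 [636.9 155.5] 118.6 61.9 -17.5 | z.027 [632.7 154. ] z.047 [628.7 152.2]
top orange [367.5 228.1] 133 z.008 [ 396.8 -322.3] 41.0 37.4 89.3 | z.027 [ 395.9 -317.2] z.047 [ 395.4 -311.9]
top orange [301.4 147.5] 310 z.008 [ 656.3 -120.9] 64.2 62.0 89.2 | z.027 [ 652.1 -119.8] z.047 [ 647.8 -117.5]
top orange [237.5  77.9] 1212 z.008 [890.9  80.3] 258.9 53.1 -89.8 | z.027 [883.2  79.9] z.047 [875.4  79.2]
top green [109.3 186.9] 68 z.008 [537.1 490.8] 28.1 27.7 -62.5 | z.027 [534.9 484.9] z.047 [532.3 478.2]
top green [391.6 180.5] 406 z.008 [ 546.1 -405.1] 65.1 63.8 77.7 | z.027 [ 543.3 -398.9] z.047 [ 540.7 -392.4]
top green [135.3 175.5] 169 z.008 [572. 409.] 43.7 42.4 27.1 | z.027 [569.7 404. ] z.047 [566.6 398.5]
top green [155.8 144.6] 319 z.008 [672.2 345.3] 59.1 58.3 57.1 | z.027 [667.9 340.9] z.047 [663.3 336.3]
top blue [223.8 207.9] 323 
[... 917 characters left out ...]
 681.6 -113.8] z.047 [ 701.  -103.2]
scene orange [174.6 144.3] 78 z.008 [ 349.9 -341.3] 55.2 38.2 29.1 | z.027 [ 373.7 -327.9] z.047 [ 400.8 -312. ]
scene green [364.  232.3] 335 z.008 [599.9 330.6] 59.6 58.5 56.8 | z.027 [620.3 330.6] z.047 [641.2 330.1]
scene green [392.  219.5] 116 z.008 [526.3 400.6] 44.1 40.3 -74.1 | z.027 [550.5 397.9] z.047 [573.1 395.7]
scene green [128.  176.2] 207 z.008 [ 552.4 -405.5] 59.7 59.2 76.9 | z.027 [ 574.3 -388.7] z.047 [ 596.4 -371.3]
scene blue [299.4 190.4] 205 z.008 [474.1 127. ] 61.3 59.3 -18.0 | z.027 [497.7 130.6] z.047 [521.7 135.1]
scene blue [ 51.7 181.8] 1570 z.008 [ 636.8 -616.1] 186.7 140.3 -84.3 | z.027 [ 661.9 -597. ] z.047 [ 681.8 -574.5]
```

View pics/crop1.png

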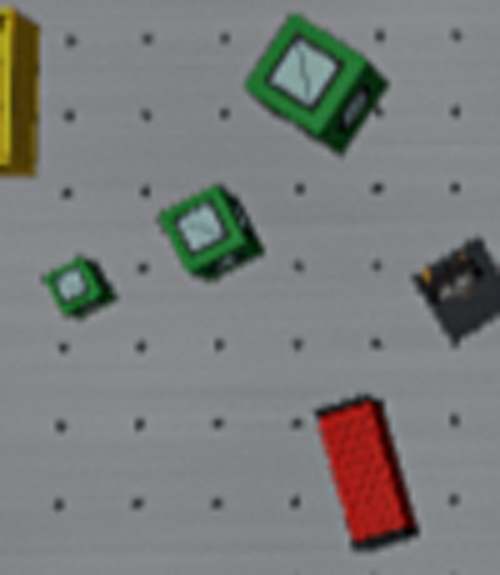

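The things that could be the laser are the red block at top (168,224), the flat red tray (215,155) and the red screwdriver (454,242). The ribbed block with black end plates is the laser. The three green cubes are at (157,146), (137,176) and (110,187), and the middle-sized one at (137,176) is the prism. The crop confirms both choices.

Run:
```python
from h import *
print((ray('top',[[135.6,175.6]],.054)*1000), ray('top',[[168.2,224.5]],.052)*1000)
go([.5,-.2,.2],106.4); go([.415,.295,.15],106.4)
```

```text
[[565.35367928 395.5681258 ]] [[413.93629613 294.02200982]]
turn [-0.01  0.    1.93] shift [ 9.03 -5.63  1.1 ] rows~ 10.3 j7 -0.09
turn [-0.01  0.    1.93] shift [ 12.56 -17.68   2.37] rows~ 20.9 j7 -0.09
```

>>> {"api": "drive_tool", "payload": {
  "series": [0,0,1.9,9,-5.6,1.1,1,0,0,1.9,9,-5.6,1.1,1,0,0,1.9,9,-5.6,1.1,1,0,0,1.9,9,-5.6,1.1,1,0,0,1.9,9,-5.6,1.1,1,0,0,1.9,9,-5.6,1.1,1,0,0,1.9,9,-5.6,1.1,1,0,0,1.9,9,-5.6,1.1,1,0,0,1.9,9,-5.6,1.1,1,0,0,1.9,9,-5.6,1.1,1]
}}

```text
time: 0.93
ee_pos: [0.4947, -0.2087, 0.2013]
eef_rot: [0.99, 0.144, -0.0, 0.0]
ft_force: [0.7, -0.2, -0.5]
width: 0.0873
grip_force: 0.0
```

Run:
```python
from h import *
print(telemetry.read_state()['ee_pos'])
go([.414,.294,.15],106.4)
```

```text
[ 0.49471759 -0.20872659  0.20132308]
turn [0.   0.   0.03] shift [  1.65 -12.62   1.28] rows~ 12.3 j7 -1.02
```

>>> {"api": "drive_tool", "payload": {
  "series": [0,0,0,1.65,-12.6,1.2,1,0,0,0,1.65,-12.6,1.2,1,0,0,0,1.65,-12.6,1.2,1,0,0,0,1.65,-12.6,1.2,1,0,0,0,1.65,-12.6,1.2,1,0,0,0,1.65,-12.6,1.2,1,0,0,0,1.65,-12.6,1.2,1,0,0,0,1.65,-12.6,1.2,1,0,0,0,1.65,-12.6,1.2,1,0,0,0,1.65,-12.6,1.2,1]
}}

```text
time: 1.77
ee_pos: [0.4278, 0.2006, 0.1623]
eef_rot: [0.99, 0.144, 0.0, 0.0]
ft_force: [1.0, 0.1, -0.5]
width: 0.0871
grip_force: 0.0
```

Run:
```python
from h import *
go([.414,.294,.12],106.4)
```

```text
turn [ 0.01 -0.    0.03] shift [ 0.33 -2.34  1.06] rows~ 2.5 j7 -1.88
```

>>> {"api": "drive_tool", "payload": {
  "series": [0,0,0,0.33,-2.3,1.0,1,0,0,0,0.33,-2.3,1.0,1,0,0,0,0.33,-2.3,1.0,1,0,0,0,0.33,-2.3,1.0,1,0,0,0,0.33,-2.3,1.0,1]
}}

```text
time: 2.18
ee_pos: [0.4142, 0.2915, 0.1217]
eef_rot: [0.989, 0.145, -0.001, 0.0]
ft_force: [0.6, -0.6, 0.3]
width: 0.0867
grip_force: 0.0
```

Run:
```python
from h import *
go([.414,.294,.040],106.4)
a=cv2.cvtColor(camera('scene'),cv2.COLOR_RGB2BGR)[60:260,240:440]
b=cv2.cvtColor(camera('top'),cv2.COLOR_RGB2BGR)[130:330,90:290]
cv2.imwrite('pics/h1.png',cv2.resize(np.hstack([a,b]),None,fx=2,fy=2,interpolation=cv2.INTER_CUBIC))
```

```text
turn [-0.    0.02  0.06] shift [ 0.02 -0.06  2.04] rows~ 2.0 j7 -2.14
```

View pics/h1.png

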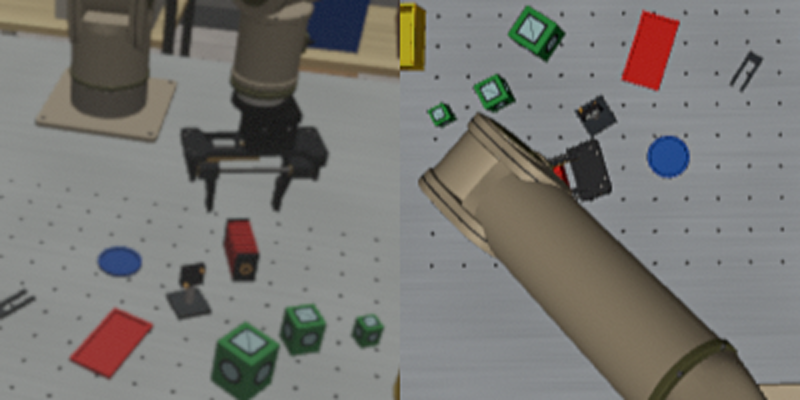

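The gripper hovers over the laser block (laser at 240,250 in the left half), with the fingers on either side of its long sides. I'm descending now.

>>> {"api": "drive_tool", "payload": {
  "series": [0,0,0,0,0,1.0,1,0,0,0,0,0,1.5,1,0,0,0,0,0,2.0,1,0,0,0,0,0,2.0,1,0,0,0,0,0,2.0,0,0,0,0,0,0,2.0,-0.5,0,0,0,0,0,2.0,-1,0,0,0,0,0,2.0,-1,0,0,0,0,0,2.0,-1,0,0,0,0,0,2.0,-1],
  "grip_force": 20
}}

```text
time: 3.12
ee_pos: [0.4154, 0.291, 0.043]
eef_rot: [0.99, 0.144, 0.0, -0.0]
ft_force: [-0.3, -0.4, -0.1]
width: 0.0552
grip_force: 0.0
```

>>> {"api": "drive_tool", "payload": {
  "series": [0,0,0,0,0,0,-1,0,0,0,0,0,0,-1,0,0,0,0,0,0,-1,0,0,0,0,0,0,-1]
}}

```text
time: 3.45
ee_pos: [0.4151, 0.2916, 0.0427]
eef_rot: [0.99, 0.144, 0.0, -0.0]
ft_force: [-0.3, 2.5, 4.3]
width: 0.034
grip_force: 20.0
```

>>> {"api": "drive_tool", "payload": {
  "series": [0,0,0,0,0,-0.5,-1,0,0,0,0,0,-1.2,-1,0,0,0,0,0,-2,-1,0,0,0,0,0,-3,-1,0,0,0,0,0,-3.2,-1,0,0,0,0,0,-3.2,-1]
}}

```text
time: 3.95
ee_pos: [0.4163, 0.2913, 0.1726]
eef_rot: [0.99, 0.144, 0.002, -0.0]
ft_force: [-0.1, 0.4, -4.4]
width: 0.0338
grip_force: 20.0
```

Run:
```python
from h import *
go([.638,.155,.17],72.5)
```

```text
turn [-0.01 -0.05  6.81] shift [4.34 4.84 0.09] rows~ 6.2 j7 -2.11
```

>>> {"api": "drive_tool", "payload": {
  "series": [0,0,1,0.6,0.7,0,-1,0,0,2,1.3,1.5,0,-1,0,0,3,2,2.2,0,-1,0,0,4,2.7,3,0,-1,0,0,5,3.4,3.8,0,-1,0,0,6,4,4.5,0,-1,0,0,6.8,4.3,4.8,0,-1,0,0,6.8,4.3,4.8,0,-1,0,0,6.8,4.3,4.8,0,-1]
}}

```text
time: 4.7
ee_pos: [0.6341, 0.1545, 0.1669]
eef_rot: [0.988, -0.152, -0.002, 0.001]
ft_force: [-1.0, 0.5, -3.8]
width: 0.0337
grip_force: 20.0
```

Run:
```python
from h import *
a=cv2.cvtColor(camera('scene'),cv2.COLOR_RGB2BGR)[60:260,240:440]
b=cv2.cvtColor(camera('top'),cv2.COLOR_RGB2BGR)[60:260,120:320]
cv2.imwrite('pics/h2.png',cv2.resize(np.hstack([a,b]),None,fx=2,fy=2,interpolation=cv2.INTER_CUBIC))
go([.638,.155,.0455],72.5)
```

```text
turn [0.02 0.03 0.04] shift [ 0.14 -0.    3.07] rows~ 2.9 j7 -2.35
```

View pics/h2.png

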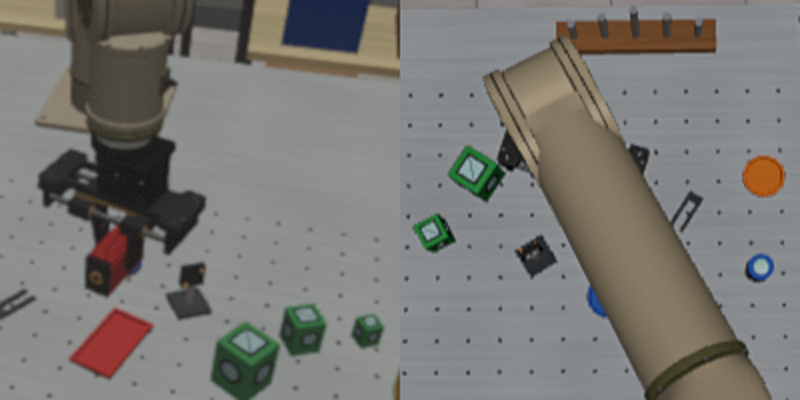

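The laser is held level above the red tray (tray at 112,342 in the left half). Lowering it.

>>> {"api": "drive_tool", "payload": {
  "series": [0,0,0,0.12,0,0.7,-1,0,0,0,0.12,0,1.4,-1,0,0,0,0.12,0,2.0,-1,0,0,0,0.12,0,2.4,-1,0,0,0,0.12,0,2.7,-1,0,0,0,0.12,0,2.85,-1,0,0,0,0.12,0,2.85,-1,0,0,0,0.12,0,2.85,-1]
}}

```text
time: 5.47
ee_pos: [0.6394, 0.155, 0.0571]
eef_rot: [0.988, -0.151, 0.0, -0.0]
ft_force: [-0.1, -0.8, -2.8]
width: 0.0341
grip_force: 20.0
```

Run:
```python
from h import *
a=cv2.cvtColor(camera('scene'),cv2.COLOR_RGB2BGR)[180:280,240:365]
cv2.imwrite('pics/h3.png',cv2.resize(a,None,fx=5,fy=5,interpolation=cv2.INTER_CUBIC))
go([.638,.155,.0460],72.5)
```

```text
turn [-0.01 -0.02  0.02] shift [-0.04  0.01  0.29] rows~ 0.3 j7 -2.39
```

View pics/h3.png

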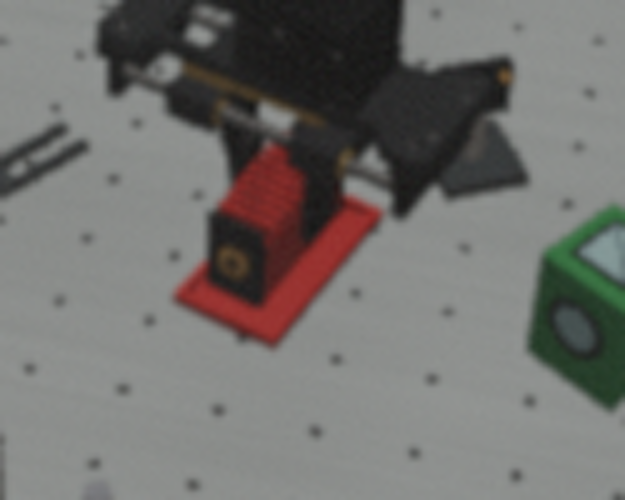

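Run:
```python
from h import *
px=np.array([[212,288],[263,305],[237,262],[178,297],[273,345]])/5+[240,180]-[.4,.4]
b=ray('scene',px[:2],.0145); ap=ray('scene',px[2:3],.0405); t=ray('scene',px[3:],.0)
y=np.radians(-17.5); u=np.array([np.cos(y),np.sin(y)]); v=np.array([-u[1],u[0]])
for n,p in(('bottom corners',b),('aperture',ap),('tray front corners',t)): print(n,(p*1000).round(1).tolist(),'mid u,v',(p.mean(0)@u*1000).round(1),(p.mean(0)@v*1000).round(1))
```

```text
bottom corners [[684.2, 126.4], [688.8, 155.0]] mid u,v 612.4 340.7
aperture [[687.4, 140.0]] mid u,v 613.5 340.3
tray front corners [[681.8, 107.4], [701.6, 163.9]] mid u,v 618.9 337.4
```

The laser sits about 7 mm too far towards +x in the tray, so I'm correcting along tool x and setting it down.

>>> {"api": "drive_tool", "payload": {
  "series": [0,0,0,-0.18,0.04,0,-1,0,0,0,-0.18,0.04,0,-1,0,0,0,-0.18,0.04,0.1,-1,0,0,0,-0.18,0.04,0.18,-1,0,0,0,-0.18,0.04,0.24,-1,0,0,0,-0.18,0.04,0.26,-1,0,0,0,-0.18,0.04,0.26,-1,0,0,0,-0.18,0.04,0.26,-1]
}}

```text
time: 6.18
ee_pos: [0.632, 0.1551, 0.0459]
eef_rot: [0.988, -0.152, 0.0, -0.0]
ft_force: [0.2, 0.0, -3.2]
width: 0.034
grip_force: 20.0
```

Run:
```python
from h import *
a=cv2.cvtColor(camera('scene'),cv2.COLOR_RGB2BGR)[180:280,240:365]
cv2.imwrite('pics/h4.png',cv2.resize(a,None,fx=5,fy=5,interpolation=cv2.INTER_CUBIC))
print(telemetry.read_state()['ee_pos'])
```

```text
[0.6319433  0.15505316 0.045852  ]
```

View pics/h4.png

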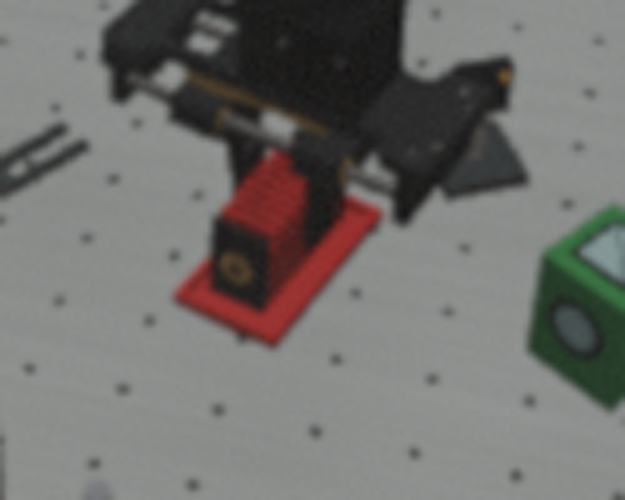

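The laser is well inside the tray with an even margin (end face at 240,270 in the crop). I'm releasing and retracting.

>>> {"api": "drive_tool", "payload": {
  "series": [0,0,0,0,0,0.03,-1,0,0,0,0,0,0.03,-0.1,0,0,0,0,0,0.03,0,0,0,0,0,0,0.03,0.3,0,0,0,0,0,0.03,0.3,0,0,0,0,0,0.03,0.3,0,0,0,0,0,-1,0.3,0,0,0,0,0,-2,0.5,0,0,0,0,0,-3,0.5,0,0,0,0,0,-3,0.5]
}}

```text
time: 7.07
ee_pos: [0.6354, 0.1567, 0.1751]
eef_rot: [0.988, -0.152, 0.006, -0.002]
ft_force: [1.5, 0.2, 0.8]
width: 0.0636
grip_force: 0.0
```

Run:
```python
from h import *
print(telemetry.read_state()['joint_positions'].round(2))
go([.506,-.109,.13],90); go([.506,-.109,.13])
```

```text
[ 0.08  0.48 -0.53  1.45  0.25  1.26 -2.35]
turn [-0.06 -0.13 -3.49] shift [-1.11  7.31  1.07] rows~ 7.2 j7 -2.35
turn [0. 0. 0.] shift [-1.11  7.31  1.07] rows~ 7.2 j7 -2.35
```

>>> {"api": "drive_tool", "payload": {
  "series": [0,0,-0.5,-0.2,1,0,0.8,0,0,-1,-0.4,2,0,0.8,0,0,-1.5,-0.6,3,0,0.8,0,0,-2,-0.8,4,0,0.8,0,0,-2.5,-1,5,0,0.8,0,0,-3,-1.1,6,0.4,0.8,0,0,-3.5,-1.1,7.3,0.8,0.8,0,0,-3.5,-1.1,7.3,1,0.8,0,0,-3.5,-1.1,7.3,1,0.8]
}}

```text
time: 7.82
ee_pos: [0.4997, -0.1149, 0.1237]
eef_rot: [1.0, -0.003, -0.002, 0.001]
ft_force: [0.5, 0.3, 0.3]
width: 0.0784
grip_force: 0.0
```

Run:
```python
from h import *
a=cv2.cvtColor(camera('scene'),cv2.COLOR_RGB2BGR)
cv2.imwrite('pics/h5.png',cv2.resize(a[90:290,150:410],None,fx=3,fy=3,interpolation=cv2.INTER_CUBIC))
go([.506,-.109,.040],90)
```

```text
turn [ 0.    0.02 -0.03] shift [ 0.13 -0.08  2.12] rows~ 2.0 j7 -1.54
```

View pics/h5.png

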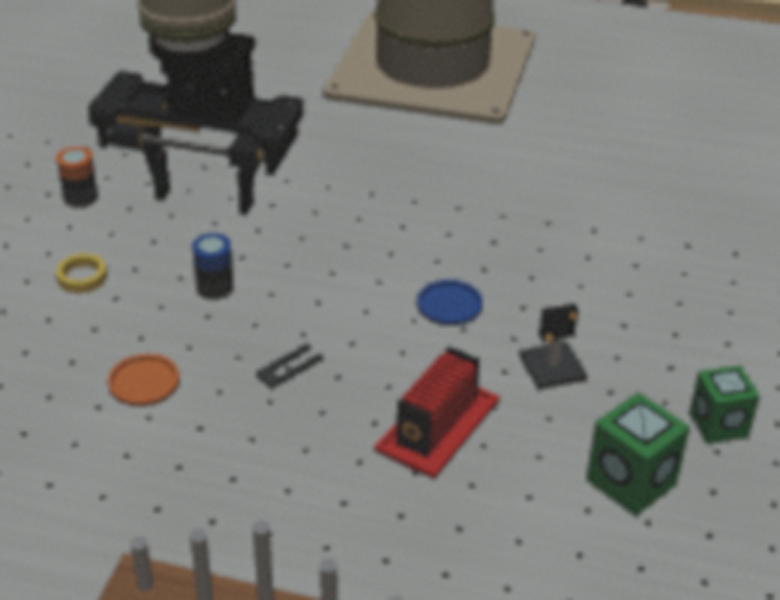

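The laser lies flat in the red tray at (440,410). The blue lens is at (212,244) and the gripper hovers behind it. The picture also shows the orange lens and the prism unmoved.

Run:
```python
from h import *
print((ray('scene',np.array([[212,244],[75,157]])/3+[149.7,89.7],.056)*1000).round(1),(ray('scene',np.array([[730,383]])/3+[149.7,89.7],.054)*1000).round(1))
```

```text
[[ 508.1 -110. ]
 [ 400.4 -310.6]] [[571.9 397.1]]
```

>>> {"api": "drive_tool", "payload": {
  "series": [0,0,0,0.16,-0.1,0.3,1,0,0,0,0.16,-0.1,1.1,1,0,0,0,0.16,-0.1,1.8,1,0,0,0,0.16,-0.1,2.1,1,0,0,0,0.16,-0.1,2.1,0,0,0,0,0.16,-0.1,2.1,-0.5,0,0,0,0.16,-0.1,2.1,-1,0,0,0,0.16,-0.1,2.1,-1,0,0,0,0.16,-0.1,2.1,-1,0,0,0,0.16,-0.1,2.1,-1],
  "grip_force": 15
}}

```text
time: 8.7
ee_pos: [0.5094, -0.1065, 0.043]
eef_rot: [1.0, 0.0, 0.001, 0.0]
ft_force: [0.5, -0.5, -0.4]
width: 0.0552
grip_force: 0.0
```

>>> {"api": "drive_tool", "payload": {
  "series": [0,0,0,0,0,0,-1,0,0,0,0,0,0,-1,0,0,0,0,0,0,-1]
}}

```text
time: 8.95
ee_pos: [0.509, -0.1065, 0.0423]
eef_rot: [1.0, 0.0, 0.0, 0.0]
ft_force: [-0.9, -0.1, 2.8]
width: 0.0397
grip_force: 15.0
```

>>> {"api": "drive_tool", "payload": {
  "series": [0,0,0,0,0,-0.5,-1,0,0,0,0,0,-1.2,-1,0,0,0,0,0,-2,-1,0,0,0,0,0,-2.2,-1,0,0,0,0,0,-2.2,-1]
}}

```text
time: 9.37
ee_pos: [0.5103, -0.1065, 0.1325]
eef_rot: [1.0, 0.0, 0.002, 0.001]
ft_force: [0.2, -0.1, -1.0]
width: 0.0396
grip_force: 15.0
```

Run:
```python
from h import *
go([.467,.127,.125],90)
```

```text
turn [ 0.02 -0.05  0.01] shift [-1.08 -5.84  0.17] rows~ 5.7 j7 -1.55
```

>>> {"api": "drive_tool", "payload": {
  "series": [0,0,0,-0.2,-0.8,0,-1,0,0,0,-0.4,-1.7,0,-1,0,0,0,-0.6,-2.6,0,-1,0,0,0,-0.7,-3.5,0,-1,0,0,0,-0.9,-4.4,0,-1,0,0,0,-1,-5.3,0,-1,0,0,0,-1.05,-5.85,0,-1,0,0,0,-1.05,-5.85,0.5,-1,0,0,0,-1.05,-5.85,1,-1,0,0,0,-1.05,-5.85,1,-1]
}}

```text
time: 10.2
ee_pos: [0.4635, 0.1272, 0.0856]
eef_rot: [1.0, 0.001, -0.003, 0.001]
ft_force: [-1.7, 0.3, -2.1]
width: 0.04
grip_force: 15.0
```

Run:
```python
from h import *
a=cv2.cvtColor(camera('scene'),cv2.COLOR_RGB2BGR)[120:220,240:365]
cv2.imwrite('pics/h6.png',cv2.resize(a,None,fx=5,fy=5,interpolation=cv2.INTER_CUBIC))
go([.467,.127,.0453],90)
```

```text
turn [0.01 0.06 0.02] shift [0.07 0.01 1.05] rows~ 1.0 j7 -2.07
```

View pics/h6.png

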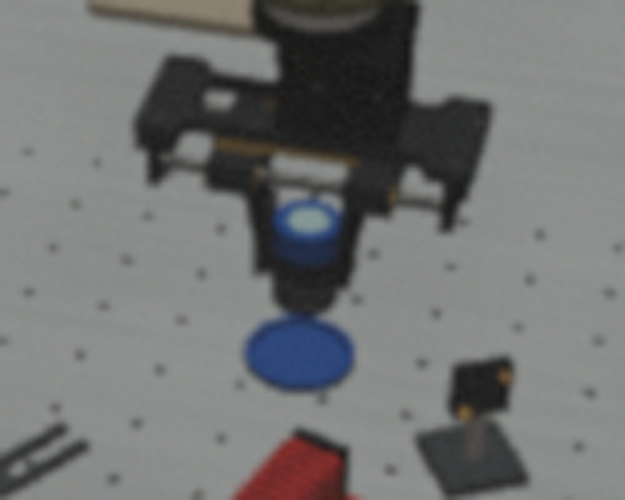

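The lens hangs squarely above the blue tray (tray centre at 300,353), with the mirror well clear. I'm checking the offset.

Run:
```python
from h import *
f=lambda p,z:(ray('scene',np.array([p])/5+[239.6,119.6],z)*1000).round(1)
print('lens',f([308,219],.0993),'tray',f([300,353],.004))
```

```text
lens [[463.5 124.9]] tray [[469.2 125.9]]
```

>>> {"api": "drive_tool", "payload": {
  "series": [0,0,0,0.12,0,0.2,-1,0,0,0,0.12,0,0.5,-1,0,0,0,0.12,0,0.7,-1,0,0,0,0.12,0,0.85,-1,0,0,0,0.12,0,0.95,-1,0,0,0,0.12,0,1,-1,0,0,0,0.12,0,1,-1,0,0,0,0.12,0,1,-1]
}}

```text
time: 10.92
ee_pos: [0.4715, 0.1277, 0.0502]
eef_rot: [1.0, 0.001, 0.0, -0.0]
ft_force: [0.3, 0.4, -0.7]
width: 0.0395
grip_force: 15.0
```

>>> {"api": "drive_tool", "payload": {
  "series": [0,0,0,-0.08,0,0.05,-1,0,0,0,-0.08,0,0.1,-1,0,0,0,-0.08,0,0.12,-1,0,0,0,-0.08,0,0.12,-1,0,0,0,-0.08,0,0.12,-1]
}}

```text
time: 11.33
ee_pos: [0.4682, 0.1277, 0.0453]
eef_rot: [1.0, 0.001, 0.0, 0.0]
ft_force: [-1.7, 0.1, 2.4]
width: 0.0396
grip_force: 15.0
```

>>> {"api": "drive_tool", "payload": {
  "series": [0,0,0,0,0,0,0,0,0,0,0,0,0,0.3,0,0,0,0,0,0,0.5,0,0,0,0,0,0,0.5,0,0,0,0,0,0,0.5,0,0,0,0,0,-0.8,0.5,0,0,0,0,0,-1.8,0.5,0,0,0,0,0,-2.5,0.5,0,0,0,0,0,-2.5,0.5]
}}

```text
time: 12.08
ee_pos: [0.471, 0.1288, 0.1508]
eef_rot: [1.0, 0.001, 0.004, -0.001]
ft_force: [1.7, 0.1, -0.6]
width: 0.0653
grip_force: 0.0
```

Run:
```python
from h import *
go([.399,-.311,.13],90);
```

```text
turn [-0.01 -0.1   0.01] shift [-1.82 10.99  0.49] rows~ 10.7 j7 -2.02
```

>>> {"api": "drive_tool", "payload": {
  "series": [0,0,0,-1.8,11,0,0.8,0,0,0,-1.8,11,0,0.8,0,0,0,-1.8,11,0,0.8,0,0,0,-1.8,11,0,0.8,0,0,0,-1.8,11,0,0.8,0,0,0,-1.8,11,0,0.8,0,0,0,-1.8,11,0,0.8,0,0,0,-1.8,11,0,0.8,0,0,0,-1.8,11,0,0.8,0,0,0,-1.8,11,0,0.8]
}}

```text
time: 12.92
ee_pos: [0.4004, -0.2856, 0.1452]
eef_rot: [1.0, 0.001, 0.0, 0.0]
ft_force: [0.7, -0.3, 0.2]
width: 0.0783
grip_force: 0.0
```

>>> {"api": "drive_tool", "payload": {
  "series": [0,0,0,0,0.8,0.5,0.8,0,0,0,0,0.8,0.5,0.8,0,0,0,0,0.8,0.5,0.8,0,0,0,0,0.8,0.5,0.8]
}}

```text
time: 13.25
ee_pos: [0.4015, -0.3148, 0.1249]
eef_rot: [1.0, 0.001, -0.0, -0.0]
ft_force: [0.2, 0.7, -0.1]
width: 0.0784
grip_force: 0.0
```

Run:
```python
from h import *
a=cv2.cvtColor(camera('scene'),cv2.COLOR_RGB2BGR)
cv2.imwrite('pics/h7.png',cv2.resize(a[70:270,120:380],None,fx=3,fy=3,interpolation=cv2.INTER_CUBIC))
go([.399,-.311,.042],90)
```

```text
turn [-0.   -0.    0.03] shift [-0.07 -0.09  2.08] rows~ 2.0 j7 -1.04
```

View pics/h7.png

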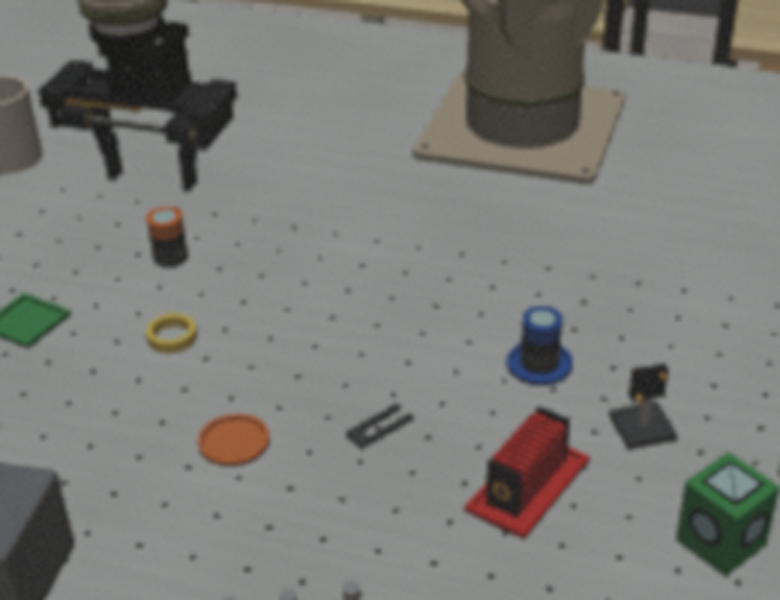

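The blue lens stands upright and centred in its tray at (540,350). The gripper hovers above the orange lens (165,216). I'm descending and gripping.

>>> {"api": "drive_tool", "payload": {
  "series": [0,0,0,-0.06,-0.08,0.4,1,0,0,0,-0.06,-0.08,1.2,1,0,0,0,-0.06,-0.08,1.8,1,0,0,0,-0.06,-0.08,2.1,1,0,0,0,-0.06,-0.08,2.1,0,0,0,0,-0.06,-0.08,2.1,-0.5,0,0,0,-0.06,-0.08,2.1,-1,0,0,0,-0.06,-0.08,2.1,-1,0,0,0,-0.06,-0.08,2.1,-1,0,0,0,-0.06,-0.08,2.1,-1]
}}

```text
time: 14.13
ee_pos: [0.3994, -0.3128, 0.0421]
eef_rot: [1.0, 0.0, 0.001, 0.001]
ft_force: [0.1, -0.1, 0.3]
width: 0.0549
grip_force: 0.0
```

>>> {"api": "drive_tool", "payload": {
  "series": [0,0,0,0,0,0,-1,0,0,0,0,0,0,-1,0,0,0,0,0,0,-1]
}}

```text
time: 14.38
ee_pos: [0.399, -0.3125, 0.0415]
eef_rot: [1.0, 0.0, 0.0, 0.0]
ft_force: [-0.8, 0.3, 2.9]
width: 0.0394
grip_force: 15.0
```

>>> {"api": "drive_tool", "payload": {
  "series": [0,0,0,0,0,-0.5,-1,0,0,0,0,0,-1.3,-1,0,0,0,0,0,-2,-1,0,0,0,0.5,-0.4,-2,-1,0,0,0,1.2,-0.9,-2,-1,0,0,0,2,-1.5,-2,-1,0,0,0,2.7,-2,-2,-1,0,0,0,3.4,-2.5,-2,-1,0,0,0,4.1,-3,-2,-1,0,0,0,4.8,-3.5,-2,-1]
}}

```text
time: 15.22
ee_pos: [0.5918, -0.1711, 0.1209]
eef_rot: [1.0, 0.0, -0.0, -0.0]
ft_force: [1.5, -0.7, -1.3]
width: 0.0397
grip_force: 15.0
```

Run:
```python
from h import *
go([.657,-.122,.083],90)
```

```text
turn [-0.    0.01  0.01] shift [ 1.63 -1.23  0.95] rows~ 2.2 j7 -1.48
```

>>> {"api": "drive_tool", "payload": {
  "series": [0,0,0,0.8,-0.6,0,-1,0,0,0,1.6,-1.2,0.3,-1,0,0,0,1.6,-1.2,0.8,-1,0,0,0,1.6,-1.2,0.95,-1,0,0,0,1.6,-1.2,0.95,-1,0,0,0,1.6,-1.2,0.95,-1]
}}

```text
time: 15.72
ee_pos: [0.6541, -0.1254, 0.0831]
eef_rot: [1.0, -0.0, -0.001, 0.0]
ft_force: [0.2, -0.9, -0.8]
width: 0.0395
grip_force: 15.0
```

Run:
```python
from h import *
s=telemetry.read_state(); img=camera('scene')
for c,h,a in blobs(img,'orange',30):
    if a<1000: print(c.round(1),int(a),(ray('scene',c,.004)*1000).round(1),(ray('scene',c,.047+s['ee_pos'][2]-.0415)*1000).round(1))
go([.657,-.122,.0448],90)
```

```text
[197.2 215.8] 285 [[ 658.7 -126.2]] [[740.9 -81.5]]
[192.5 192. ] 133 [[ 565.2 -181.4]] [[ 657. -131.]]
[500.6  73.7] 536 [[-573.5  807.3]] [[-365.1  756.3]]
[160.1  31.9] 362 [[-657.2 -908.8]] [[-440.2 -784. ]]
[461.3   1.3] 60 [[-1671.    702.8]] [[-1350.2   662.6]]
turn [ 0.01 -0.01 -0.01] shift [ 0.06 -0.09  0.98] rows~ 0.9 j7 -1.6
```

>>> {"api": "drive_tool", "payload": {
  "series": [0,0,0,0.06,-0.1,0.2,-1,0,0,0,0.06,-0.1,0.5,-1,0,0,0,0.06,-0.1,0.75,-1,0,0,0,0.06,-0.1,0.87,-1,0,0,0,0.06,-0.1,0.93,-1,0,0,0,0.06,-0.1,0.95,-1,0,0,0,0.06,-0.1,0.95,-1,0,0,0,0.06,-0.1,0.95,-1]
}}

```text
time: 16.43
ee_pos: [0.6573, -0.1202, 0.0454]
eef_rot: [1.0, 0.0, 0.0, 0.0]
ft_force: [0.3, 0.4, -0.7]
width: 0.0394
grip_force: 15.0
```

>>> {"api": "drive_tool", "payload": {
  "series": [0,0,0,0,0,0.02,-1,0,0,0,0,0,0.02,0,0,0,0,0,0,0.02,0.3,0,0,0,0,0,0.02,0.5,0,0,0,0,0,0.02,0.5,0,0,0,0,0,0.02,0.5,0,0,0,0,0,-0.8,0.5,0,0,0,0,0,-1.8,0.5,0,0,0,0,0,-3,0.5,0,0,0,0,0,-3,0.5]
}}

```text
time: 17.27
ee_pos: [0.6603, -0.1202, 0.1736]
eef_rot: [1.0, 0.0, 0.005, 0.001]
ft_force: [1.4, -0.3, 1.5]
width: 0.0649
grip_force: 0.0
```

Run:
```python
from h import *
print(telemetry.read_state()['joint_positions'].round(2))
go([.568,.396,.17],25); go([.568,.396,.17],115)
```

```text
[ 0.39  0.5  -0.39  1.41  0.19  1.26 -1.58]
turn [-0.05 -0.12 13.01] shift [ -2.3  -12.91   0.05] rows~ 12.6 j7 -1.58
turn [ 0.04 -0.12 -4.99] shift [ -2.3  -12.91   0.05] rows~ 12.6 j7 -1.58
```

>>> {"api": "drive_tool", "payload": {
  "series": [0,0,-0.5,-0.2,-1,0,0.8,0,0,-1,-0.4,-2,0,0.8,0,0,-1.5,-0.6,-3,0,0.8,0,0,-2,-0.8,-4,0,0.8,0,0,-2.5,-1,-5,0,0.8,0,0,-3,-1.2,-6,0,0.8,0,0,-3.5,-1.4,-7,0,0.8,0,0,-4,-1.6,-8,0,0.8,0,0,-4.5,-1.8,-9,0,0.8,0,0,-5,-2,-10,0,0.8]
}}

```text
time: 18.1
ee_pos: [0.5762, 0.2815, 0.1654]
eef_rot: [0.976, 0.218, 0.0, 0.0]
ft_force: [1.4, 0.1, 0.0]
width: 0.0782
grip_force: 0.0
```

Run:
```python
from h import *
go([.568,.396,.13],115)
```

```text
turn [ 0.   -0.01  0.03] shift [ 1.03 -2.68  0.89] rows~ 2.9 j7 -1.85
```

>>> {"api": "drive_tool", "payload": {
  "series": [0,0,0,0.4,-1,0,0.8,0,0,0,0.8,-1.9,0,0.8,0,0,0,1,-2.6,0.2,0.8,0,0,0,1,-2.6,0.6,0.8,0,0,0,1,-2.6,0.8,0.8,0,0,0,1,-2.6,0.8,0.8]
}}

```text
time: 18.6
ee_pos: [0.5684, 0.3895, 0.1306]
eef_rot: [0.976, 0.217, -0.002, 0.001]
ft_force: [1.0, -1.0, -0.4]
width: 0.0781
grip_force: 0.0
```

Run:
```python
from h import *
a=cv2.cvtColor(camera('scene'),cv2.COLOR_RGB2BGR)
cv2.imwrite('pics/h8.png',cv2.resize(a[130:260,310:470],None,fx=4.5,fy=4.5,interpolation=cv2.INTER_CUBIC))
go([.568,.396,.042],115)
```

```text
turn [ 0.02  0.02 -0.01] shift [ 0.05 -0.17  2.25] rows~ 2.2 j7 -2.01
```

View pics/h8.png

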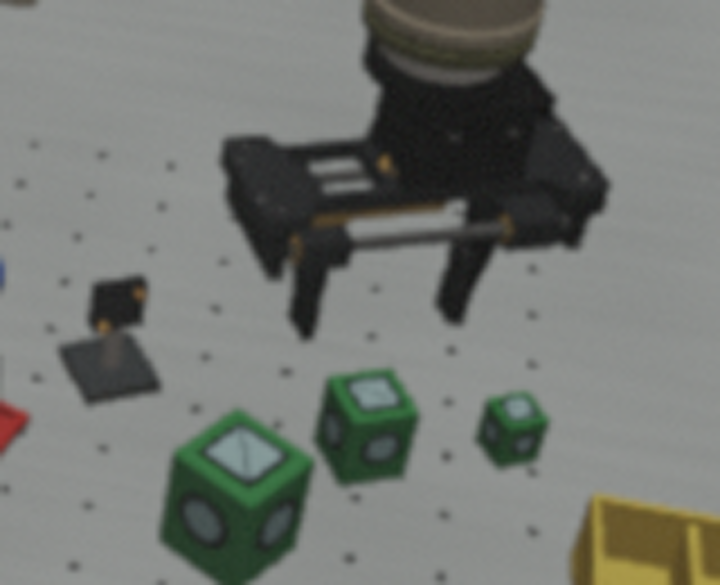

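The middle cube (375,394 in the crop) lies between and just ahead of the fingers, with the larger cube left and the smaller right, both clear. I'm descending.

>>> {"api": "drive_tool", "payload": {
  "series": [0,0,0,0.06,-0.17,0.4,0.8,0,0,0,0.06,-0.17,1.2,0.8,0,0,0,0.06,-0.17,1.8,0.8,0,0,0,0.06,-0.17,2.2,0.8,0,0,0,0.06,-0.17,2.2,0.3,0,0,0,0.06,-0.17,2.2,0,0,0,0,0.06,-0.17,2.2,-0.5,0,0,0,0.06,-0.17,2.2,-1,0,0,0,0.06,-0.17,2.2,-1,0,0,0,0.06,-0.17,2.2,-1]
}}

```text
time: 19.48
ee_pos: [0.5687, 0.3985, 0.0464]
eef_rot: [0.976, 0.217, 0.001, -0.0]
ft_force: [0.3, -0.7, -0.9]
width: 0.0461
grip_force: 0.0
```

>>> {"api": "drive_tool", "payload": {
  "series": [0,0,0,0,0,0,-1,0,0,0,0,0,0,-1,0,0,0,0,0,0,-1]
}}

```text
time: 19.73
ee_pos: [0.5685, 0.3984, 0.0461]
eef_rot: [0.976, 0.217, 0.001, -0.0]
ft_force: [-1.0, -1.6, 5.7]
width: 0.0423
grip_force: 14.8
```

>>> {"api": "drive_tool", "payload": {
  "series": [0,0,0,0,0,-0.5,-1,0,0,0,0,0,-1.3,-1,0,0,0,0,0,-2.2,-1,0,0,0,0,0,-3,-1,0,0,0,0,0,-3.2,-1,0,0,0,0,0,-3.2,-1]
}}

```text
time: 20.23
ee_pos: [0.5691, 0.3991, 0.1763]
eef_rot: [0.976, 0.217, 0.002, -0.001]
ft_force: [0.9, 0.9, -1.5]
width: 0.0422
grip_force: 14.8
```

Run:
```python
from h import *
print(telemetry.read_state()['width']); go([.60,-.02,.17],90); go([.547,-.405,.17],77.5)
```

```text
0.042217809128027445
turn [-0.02 -0.05  5.01] shift [-3.74  9.82  0.13] rows~ 10.1 j7 -2.01
turn [-0.03 -0.05  7.51] shift [-9.01 17.98  0.1 ] rows~ 19.3 j7 -2.01
```

>>> {"api": "drive_tool", "payload": {
  "series": [0,0,0.5,-0.3,0.8,0,-1,0,0,1,-0.7,1.8,0,-1,0,0,1.5,-1.1,2.8,0,-1,0,0,2,-1.5,3.8,0,-1,0,0,2.5,-1.9,4.8,0,-1,0,0,3,-2.3,5.8,0,-1,0,0,3.5,-2.7,6.8,0,-1,0,0,4,-3,7.8,0,-1,0,0,4.5,-3.4,8.7,0,-1,0,0,5,-3.7,9.6,0,-1]
}}

```text
time: 21.07
ee_pos: [0.595, -0.0124, 0.1711]
eef_rot: [1.0, -0.001, -0.002, 0.0]
ft_force: [1.2, 1.3, -1.2]
width: 0.0423
grip_force: 14.8
```

Run:
```python
from h import *
print(telemetry.read_state()['width']); go([.547,-.405,.17],77.5)
```

```text
0.04225573636315516
turn [0.01 0.04 2.48] shift [-1.19  9.82  0.03] rows~ 9.5 j7 -1.74
```

>>> {"api": "drive_tool", "payload": {
  "series": [0,0,0.3,-0.1,0.9,0,-1,0,0,0.6,-0.3,1.9,0,-1,0,0,0.9,-0.4,2.9,0,-1,0,0,1.2,-0.5,3.9,0,-1,0,0,1.5,-0.6,4.9,0,-1,0,0,1.8,-0.8,5.9,0,-1,0,0,2.1,-0.9,6.9,0,-1,0,0,2.4,-1,7.9,0,-1,0,0,2.5,-1.1,8.8,0,-1,0,0,2.5,-1.2,9.7,0,-1]
}}

```text
time: 21.9
ee_pos: [0.5472, -0.3998, 0.1706]
eef_rot: [0.994, -0.109, -0.002, -0.0]
ft_force: [1.9, 0.3, -1.2]
width: 0.0418
grip_force: 14.8
```

Run:
```python
from h import *
go([.547,-.405,.085],77.5)
```

```text
turn [-0.01  0.04 -0.01] shift [0.03 0.13 2.14] rows~ 2.1 j7 -1.3
```

>>> {"api": "drive_tool", "payload": {
  "series": [0,0,0,0,0.05,0.7,-1,0,0,0,0,0.05,1.4,-1,0,0,0,0,0.05,1.9,-1,0,0,0,0,0.05,2.2,-1,0,0,0,0,0.05,2.2,-1,0,0,0,0,0.05,2.2,-1]
}}

```text
time: 22.4
ee_pos: [0.548, -0.3996, 0.0844]
eef_rot: [0.994, -0.108, -0.001, -0.0]
ft_force: [0.7, 0.1, -0.2]
width: 0.0419
grip_force: 14.8
```

Run:
```python
from h import *
a=cv2.cvtColor(camera('scene'),cv2.COLOR_RGB2BGR)
cv2.imwrite('pics/h9.png',cv2.resize(a[90:210,60:210],None,fx=5,fy=5,interpolation=cv2.INTER_CUBIC))
go([.547,-.405,.0491],77.5)
```

```text
turn [ 0.   -0.01  0.01] shift [-0.02  0.13  0.92] rows~ 0.9 j7 -1.31
```

View pics/h9.png

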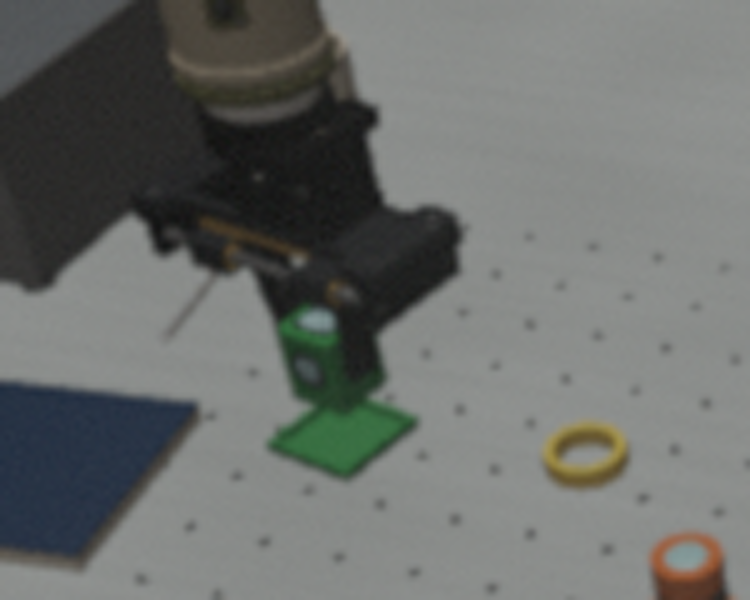

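Run:
```python
from h import *
f=lambda p,z:(ray('scene',np.array(p)/5+[59.6,89.6],z)*1000).round(1)
p=f([[297,397],[383,378],[345,412]],.0383); t=f([[268,447],[416,422],[347,478]],.006)
for q in(p,t): print(q.tolist(),(q[0]+q[1])/2, [np.degrees(np.arctan2(*(q[i]-q[2])[::-1])).round(1) for i in(0,1)])
```

```text
[[561.7, -424.7], [529.4, -383.4], [567.4, -388.2]] [ 545.55 -404.05] [np.float64(-98.9), np.float64(172.8)]
[[576.4, -444.3], [528.0, -367.9], [590.5, -380.9]] [ 552.2 -406.1] [np.float64(-102.5), np.float64(168.3)]
```

The prism hangs above the green tray, about 5 mm short of its centre (tray centre at 342,435). I'm correcting and lowering.

>>> {"api": "drive_tool", "payload": {
  "series": [0,0,0,0.12,0.06,0,-1,0,0,0,0.12,0.06,0.2,-1,0,0,0,0.12,0.06,0.4,-1,0,0,0,0.12,0.06,0.6,-1,0,0,0,0.12,0.06,0.65,-1,0,0,0,0.12,0.06,0.65,-1,0,0,0,0.12,0.06,0.65,-1]
}}

```text
time: 23.03
ee_pos: [0.5525, -0.4032, 0.059]
eef_rot: [0.994, -0.108, -0.0, -0.0]
ft_force: [-0.7, 0.3, -1.1]
width: 0.0421
grip_force: 14.8
```

Run:
```python
from h import *
a=cv2.cvtColor(camera('scene'),cv2.COLOR_RGB2BGR)
cv2.imwrite('pics/h10.png',cv2.resize(a[140:200,90:165],None,fx=8,fy=8,interpolation=cv2.INTER_CUBIC))
go([.550,-.405,.0491],77.5)
```

```text
turn [ 0.   -0.    0.01] shift [-0.06  0.05  0.26] rows~ 0.3 j7 -1.31
```

View pics/h10.png

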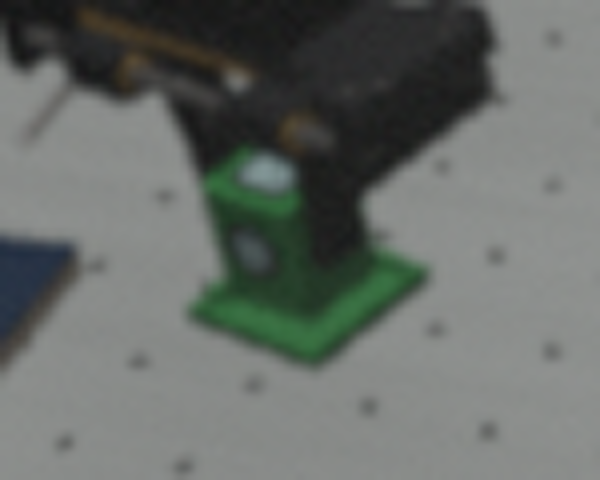

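Run:
```python
from h import *
f=lambda p,z:(ray('scene',np.array(p)/8+[89.6,139.6],z)*1000).round(1)
p=f([[225,285],[368,268],[310,315]],.013); t=f([[190,314],[428,274],[316,366]],.004)
print(p,t,f([[268,176]],.0669))
```

```text
[[ 563.  -434.7]
 [ 537.9 -386.2]
 [ 571.  -392.8]] [[ 573.4 -446.1]
 [ 524.8 -369. ]
 [ 588.9 -381.9]] [[ 557.3 -406.2]]
```

The prism is centred over the green tray to about 2 mm, so I'm setting it down.

>>> {"api": "drive_tool", "payload": {
  "series": [0,0,0,-0.03,0,0.1,-1,0,0,0,-0.03,0,0.18,-1,0,0,0,-0.03,0,0.22,-1,0,0,0,-0.03,0,0.24,-1,0,0,0,-0.03,0,0.24,-1,0,0,0,-0.03,0,0.24,-1]
}}

```text
time: 23.58
ee_pos: [0.5515, -0.4031, 0.0497]
eef_rot: [0.994, -0.108, 0.0, 0.0]
ft_force: [0.4, 0.1, -1.0]
width: 0.0424
grip_force: 14.8
```

>>> {"api": "drive_tool", "payload": {
  "series": [0,0,0,0,0,0.02,-1,0,0,0,0,0,0.02,0,0,0,0,0,0,0.02,0.3,0,0,0,0,0,0.02,0.5,0,0,0,0,0,0.02,0.5,0,0,0,0,0,0.02,0.5,0,0,0,0,0,-0.8,0.5,0,0,0,0,0,-1.8,0.5,0,0,0,0,0,-3,0.5,0,0,0,0,0,-4,0.5]
}}

```text
time: 24.42
ee_pos: [0.5511, -0.4028, 0.2067]
eef_rot: [0.994, -0.108, -0.0, -0.0]
ft_force: [0.6, -1.1, 0.0]
width: 0.0655
grip_force: 0.0
```

>>> {"api": "drive_tool", "payload": {
  "series": [0,0,0,-1,0,-1,0.5,0,0,0,-2,0,-1,0.5,0,0,0,-2,0,-1,0.5,0,0,0,-2,0,-1,0.5,0,0,0,-2,0,-1,0.5]
}}

```text
time: 24.83
ee_pos: [0.4731, -0.386, 0.2454]
eef_rot: [0.994, -0.109, 0.0, 0.0]
ft_force: [0.1, -0.9, -0.6]
width: 0.0655
grip_force: 0.0
```

Run:
```python
from h import *
a=cv2.cvtColor(camera('scene'),cv2.COLOR_RGB2BGR)
cv2.imwrite('pics/h11.png',cv2.resize(a[120:280,100:366],None,fx=3,fy=3,interpolation=cv2.INTER_CUBIC))
```

```text
(no output)
```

View pics/h11.png

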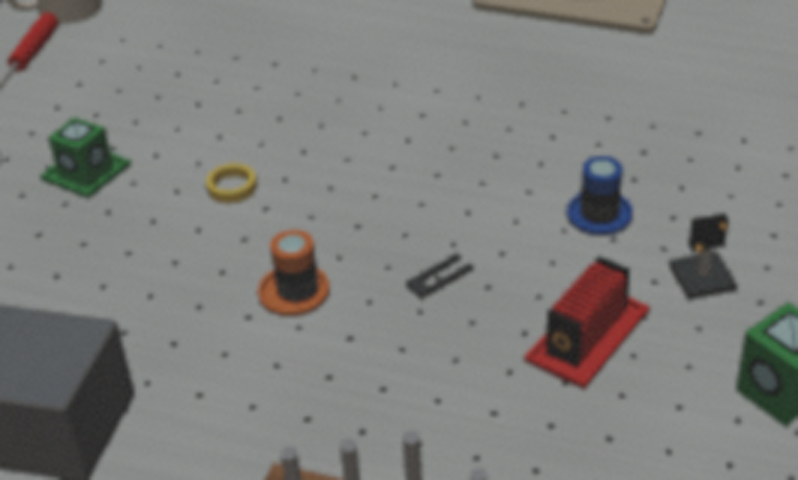

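All four parts stand upright in their trays: prism (80,150), orange lens (293,270), blue lens (600,190) and laser (590,315). The mirror at (705,260) hasn't moved and the arm is clear, so I'm handing in.

```bash
python3 -c "
from bench import r
print(r.close_job())"
```

```text
the job is handed in; nothing more can be done
None
```

I put the red laser away first, then the blue lens, orange lens and green prism; the last picture showed each upright in its own tray and the mirror mount in place, and I handed the job in at about 25 s with no verdict returned.

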